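Snap a bay tag clip onto the locker tag rack and park it at the end block

TASK

Take the white tag clip standing on the counter and press it straight down, gap first, onto the rod of the tag rack, somewhere along the middle of the rod, until it has snapped over and its roof sits down on the rod; then slide it along the rod until it rests against the square end block, and let go, leaving it upright. Feel for the rod (its height is set by hand and not measured) and never push on the rack with more than about 2 kg (20 N). Leave the handset, battery and charging cradle where they are.

Things in the scene. Friction and masses are not known exactly. Their poses are not given: they have to be found in the camera images.
- clip: White tag clip, 64 g (x0.8 to 1.3): C-shaped plastic spring clip 26 mm long along its y, tag plate on top. Starts upright on its two grey jaws, origin 17.5 mm above the counter. Origin: axis of the C, where the rod's axis lies once snapped on; z up, gap faces -z. Same if turned half round about z. Once on, it grips the rod, stays upright and slides along it with 1 to 6 N.
- clip_plate (a point): Grip point on the clip's upright tag plate, 34 mm above the clip's origin. The plate is 8 mm thick along the clip's x, 26 mm wide along y, and spans z = 13 to 55 mm above the clip's origin.
- clip_gap (a point): Middle of the gap, 5.6 mm below the clip's origin: two sprung lips 7 mm apart, flaring to 23 mm at the bottom (z = -17.5 mm). On the 12 mm rod the flares touch with the clip's origin about 12 mm above the rod's axis; the push rises to 7 to 14 N, fades to zero as the lips pass (origin 3 to 5 mm above), then rises sharply as the crown lands (origin on the axis). Stopped halfway it can stay stuck.
- rack: Tag rack fixed to the counter; origin at the centre of the underside of its dark steel foot (90 x 300 x 12 mm). The level steel rod, 12 mm diameter, runs along the rack's y at x = 0. Its holder's height was set by hand and is NOT reported: rod axis 100 to 140 mm above the counter. Push on it with at most 20 N. Thin uprights at y = -118 and 118 mm, lower than block and cap.
- rod_mid (a point): Middle of the rod along its length, given for the lowest setting of its holder (100 mm over the counter); the real rod is 0 to 40 mm higher than this point. At the rack's +y end (y = 110 mm) is a round grey end cap, 22 mm diameter, on a 16 mm square sleeve.
- block_face (a point): Inner face of the square grey end block at the rack's -y end (y = -110 mm), given for the lowest setting of the rod's holder. The block is 30 mm in x, 16 mm in y, from 42 mm below to 9 mm above the rod's axis. The clip against it has its origin 13 mm from this face, at rack y = -97 mm.
- handset: Bystander: black handheld computer lying flat, 75 x 150 x 22 mm, long side along its y; origin at the centre of its underside.
- battery: Bystander: grey battery pack, 40 x 60 x 24 mm; origin at the centre of its underside.
- cradle: Bystander: black charging cradle, 100 x 110 mm, 62 mm tall at its back (+x side); origin at the centre of its underside.
- crown: The clip's white crown, the solid roof of the C, fixed to the clip: 27 mm along x, 26 mm along y, 7 mm thick. Origin at the centre of its underside, 6 mm above the clip's origin; this underside lands on top of the rod when the clip is fully on, and the sprung lips then hold it pressed there. Friction on the rod about 0.2.
Not all that is in view belongs to the job. Leave any green or orange look-alike of the clip alone.

How it is judged:
By the outcome, as a careful person would: the job done as asked, in the order asked, and still so for the second after the job is handed in, with the robot touching nothing.
It also fails if it takes over 72 s, if anything falls off the work surface, if the arm or the gripper's body presses on something with over 40 N, if the wrist force passes 120 N, or if a joint passes its speed limit or range.

ROBOT

A 6-joint arm with a two-finger parallel gripper is mounted at the origin on the work surface. World frame = base frame: x ahead of the robot, y to its left, z up, the work surface at z = 0. Lengths are in mm, angles in rad, forces in N, time in s.
With the tool pointing down it reaches from about 300 to 775 mm from the base axis. Payload 14.6 kg.
Tool frame: the origin (TCP) lies on the centre line of the jaws, within the pads' length; the fingertips stand 19 mm ahead of it and the grasp point (between the pads) is the TCP (bot.tip_reach is the distance from the TCP to the fingertips, in mm); z points along the fingers, y is the line along which they close (so a half turn about z gives the same grasp; the last joint's range is limited). The gripper opens to 85 mm and grips with 20 to 120 N. Pads are 22 mm wide; open, the fingers measure 114 mm over their backs; the gripper's body (76 mm by 85 mm) begins 54 mm behind the grasp point. The pads swing forward as they close: fully open they stand 13 mm farther back than shut.
Start: joints at [-1.21, 0.3, 1.521, -0, 1.321, -0.067], TCP at [228.171, -500.428, 250.281] pointing down, gripper open.
Joint ranges: [-3.03, 3.03], [-0.79, 2.21], [0.23, 2.52], [-1.04, 4.18], [0, 3.07], [-2.55, 2.55]. Speed limits (rad/s): [2.22, 2.22, 2.57, 3.14, 3.14, 3.14].

INTERFACE

Orientations are given as a unit quaternion [w, x, y, z].
In Python, from rig import bot gives the robot as it stands. Calls block until the motion is done:
- bot.move_to(position, orientation): joint-space move of the TCP to a pose.
- bot.servo_line(position, attitude=None, speed=150, until_force=None): straight line of the TCP; attitude=None keeps the orientation; speed is the mean speed in mm/s. With until_force (N) it stops when the force on the tool has changed by that much, and returns True; else False.
- bot.move_joints(angles): joint-space move.
- bot.move_gripper(opening, grip_force=None): finger opening in mm; grip_force is the grip in N (None keeps the last); returns when the fingers have stopped.
- bot.dwell(seconds).
- bot.ik(position, orientation): joint angles nearest the present ones, or None.
- bot.read_state(): the state.
- bot.read_camera(name): name is "scene" or "top" or "wrist"; returns a dict with "image" (400x640x3 uint8, blue, green, red), "depth" (400x640 float32, mm along the optical axis (not along the pixel's ray), 0 where there is no reading), "fovy" (degrees; the focal length in pixels is half the picture's height over the tangent of half this angle, whatever the lens; pixels are square), "cx", "cy" (the principal point, pixels), "eye" and "attitude" of the camera in the world; the wrist camera has in their place "mount" (4x4, takes a point from camera to tool coordinates, whose origin is the TCP and whose axes are the flange's). Camera axes: x right, y down, z forward; pixel columns grow to the right and rows downward; lengths in mm; the calibration is good to about 2 mm. A picture is of the moment at which its call begins: read the wrist's pose just before it.
A pose or a line that the arm cannot do raises bot.MotionError and nothing moves.
- bot.finish_job(): hands the job in; it is judged then, once.
The state is a dict: "clock": time; "joint_positions": joint angles; "qvel": joint speeds; "effort": joint torques, N m; "ee_pos": TCP position; "tool_rot": TCP orientation; "ft_force": force on the tool from outside, world axes, zero at the start; "moment": the same for the moment, N m; "grip_width": finger opening in mm; "grip_force": force on a finger pad.
Only numpy, scipy, OpenCV 4.12 (cv2) and the standard library are available. Lean on these libraries where they do the work, as an engineer would, in place of code of your own. Each camera call takes 0.05 s, during which the arm holds its last target. There are 200 camera calls.

## Working session

There is one attempt and no reset: what is moved stays moved. The work goes in short steps, each a Python script; the robot and the scene stay as the last script left them, time stands still between calls to the robot, and variables do not carry over. Pictures are saved under pics/ and viewed, at most 10 in all, crops included, and the job is handed in when it is done.

```bash
ls; mkdir -p pics; cat > h.py <<'E'
import numpy as np, cv2
from scipy.spatial.transform import Rotation as R
from rig import bot
def rot(q): return R.from_quat([q[1],q[2],q[3],q[0]]).as_matrix()
def cam(name):
    s=bot.read_state(); c=bot.read_camera(name)
    if name=="wrist":
        T=np.eye(4);T[:3,:3]=rot(s["tool_rot"]);T[:3,3]=s["ee_pos"];M=T@np.array(c["mount"])
    else:
        M=np.eye(4);A=np.array(c["attitude"]);M[:3,:3]=A if A.shape==(3,3) else rot(A);M[:3,3]=c["eye"]
    c["M"]=M;c["f"]=200/np.tan(np.radians(c["fovy"])/2);return c
def cloud(c):
    v,u=np.mgrid[:400,:640];d=c["depth"]
    P=np.stack([(u-c["cx"])/c["f"]*d,(v-c["cy"])/c["f"]*d,d],-1)
    return P@c["M"][:3,:3].T+c["M"][:3,3]
def ray(c,u,v,z):
    d=c["M"][:3,:3]@np.array([(u-c["cx"])/c["f"],(v-c["cy"])/c["f"],1]);e=c["M"][:3,3]
    return e+d*(z-e[2])/d[2]
def down(yaw): # tool z down, tool y axis at angle yaw in world
    y=np.array([np.cos(yaw),np.sin(yaw),0]);z=np.array([0,0,-1.]);x=np.cross(y,z)
    q=R.from_matrix(np.stack([x,y,z],1)).as_quat();return [q[3],q[0],q[1],q[2]]
E
python3 - <<'E'
from h import *
for n in("scene","top"):
    c=cam(n);cv2.imwrite(f"pics/{n}0.png",c["image"]);np.savez(f"{n}0.npz",**{k:c[k] for k in("image","depth","M","f","cx","cy")})
    print(n,c["M"].round(3).tolist(),c["f"],c["cx"],c["cy"])
s=bot.read_state();print(s["clock"],s["tool_rot"],s["ft_force"])
E
```

```text
pics
scene [[-0.448, 0.474, -0.758, 1113.152], [0.894, 0.228, -0.386, 246.335], [-0.01, -0.851, -0.525, 490.649], [0.0, 0.0, 0.0, 1.0]] 365.33845192953476 322.6152040555698 198.99638507175868
top [[-0.184, -0.961, 0.205, 384.941], [-0.983, 0.179, -0.042, -67.238], [0.003, -0.209, -0.978, 754.121], [0.0, 0.0, 0.0, 1.0]] 377.0953437233755 314.57212664280104 199.991657643115
0.1 [-5.42728140e-04  9.77205908e-01  2.12292988e-01 -8.17250074e-05] [ 0.73867897  0.01778948 -0.94248191]
```

View pics/scene0.png

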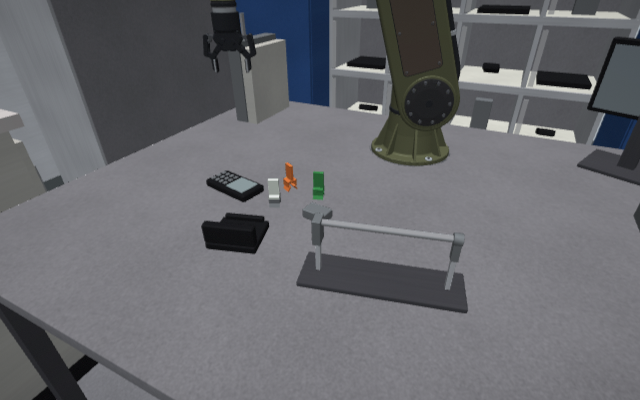

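View pics/top0.png

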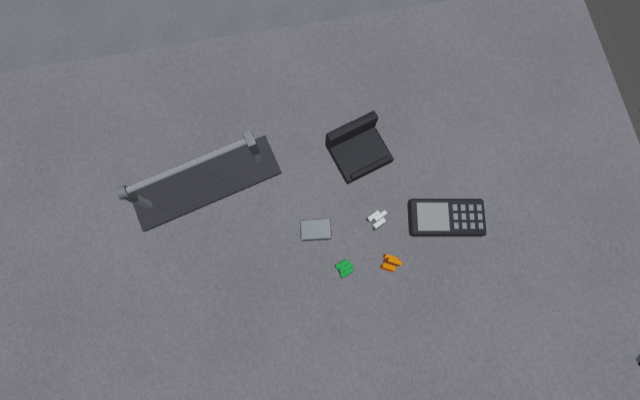

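Candidates: the white clip (scene 273,190; top 377,218), the orange look-alike (scene 290,177; top 392,263) and the green one (scene 318,185; top 345,268). I choose the white one. The rack's end block is at scene (318,228) / top (250,140), and the round cap at scene (458,240) / top (122,190).

```bash
python3 - <<'E'
from h import *
for n in("scene","top"):
    c=dict(np.load(n+"0.npz"));P=cloud(c);im=c["image"].astype(int)
    x0,y0,x1,y1=(255,170,284,210) if n=="scene" else (360,200,395,235)
    m=np.zeros((400,640),bool);m[y0:y1,x0:x1]=True
    m&=(im.min(2)>150)&(c["depth"]>0)
    p=P[m];print(n,"white",m.sum(),p.min(0).round(),p.max(0).round(),p.mean(0).round(1))
    t=p[p[:,2]>55]; 
    if len(t)>5: print(" plate top",t.mean(0).round(1),len(t),"z98",np.percentile(p[:,2],98), cv2.minAreaRect(t[:,:2].astype(np.float32)))
    # table/foot/rod
    x0,y0,x1,y1=(310,205,475,310) if n=="scene" else (112,120,290,235)
    m=np.zeros((400,640),bool);m[y0:y1,x0:x1]=True
    q=P[m&(c["depth"]>0)];
    h=q[(q[:,2]>85)&(q[:,2]<160)];print(" rod",len(h),cv2.fitLine(h[:,:2].astype(np.float32),cv2.DIST_HUBER,0,.01,.01).ravel(),"z pct",np.percentile(h[:,2],[50,80,90,95,99]).round(1))
    d=cv2.fitLine(h[:,:2].astype(np.float32),cv2.DIST_HUBER,0,.01,.01).ravel()
    s=(h[:,:2]-d[2:])@d[:2]
    for a in np.arange(-140,150,20):
        k=h[(s>a)&(s<a+20)]
        if len(k):print("  ",a,len(k),k.mean(0).round(1),k[:,2].max().round(1))
    f=q[(q[:,2]>6)&(q[:,2]<18)];print(" foot",cv2.minAreaRect(f[:,:2].astype(np.float32)),np.median(f[:,2]))
c=dict(np.load("top0.npz"));a=cv2.resize(c["image"][185:295,310:430],None,fx=4,fy=4,interpolation=2)
s=dict(np.load("scene0.npz"));b=cv2.resize(s["image"][150:260,240:320],None,fx=4,fy=4,interpolation=2)
cv2.imwrite("pics/crop.png",np.hstack([a,b]))
E
```

```text
scene white 74 [ 472. -222.   28.] [ 498. -193.   75.] [ 484.7 -207.5   49.2]
 plate top [ 481.2 -209.6   72.5] 31 z98 74.75844544478909 ((480.8382263183594, -210.0780487060547), (11.368575096130371, 23.213359832763672), 30.5775089263916)
 rod 1538 [ 2.34915659e-01 -9.72015738e-01  6.23260559e+02  1.26342865e+02] z pct [123.2 126.5 127.7 129.9 131. ]
   -120 225 [600.2 230.3 112.6] 133.0
   -100 138 [600.1 216.2 119. ] 131.7
   -80 89 [605.4 193.9 123.4] 127.4
   -60 94 [610.  174.7 123.4] 127.5
   -40 89 [614.8 155.2 123.4] 127.3
   -20 88 [619.3 135.7 123.4] 127.3
   0 87 [624.1 116.3 123.4] 127.6
   20 82 [628.9  96.9 123.5] 127.8
   40 82 [633.8  77.6 123.8] 128.0
   60 82 [638.5  58.  123.5] 127.9
   80 78 [643.   38.5 123.7] 127.4
   100 76 [647.8  19.4 123.6] 128.0
   120 328 [656.7   2.9 113.3] 131.3
 foot ((556.3276977539062, 83.5888671875), (235.4756622314453, 326.817138671875), 13.790504455566406) 12.53962016817502
top white 188 [ 463. -232.   -3.] [ 495. -194.   76.] [ 477.8 -209.5   43.4]
 plate top [ 478.5 -209.    71.5] 63 z98 74.30981823759267 ((478.70794677734375, -208.92117309570312), (7.930561065673828, 25.090429306030273), 25.40842056274414)
 rod 1314 [ 2.3548223e-01 -9.7187865e-01  6.1670508e+02  1.1826678e+02] z pct [124.4 126.7 128.4 129.4 130.8]
   -120 218 [590.2 225.1 117.6] 132.5
   -100 86 [596.8 206.2 123.7] 127.4
   -80 87 [601.4 186.4 123.7] 127.4
   -60 79 [606.  167.1 123.8] 127.7
   -40 84 [610.8 147.7 123.7] 127.3
   -20 81 [615.5 128.3 123.8] 126.6
   0 80 [620.2 109.2 123.7] 127.5
   20 81 [624.7  89.5 123.9] 127.4
   40 81 [629.6  69.8 123.9] 127.6
   60 78 [634.4  50.5 123.8] 128.7
   80 80 [639.   31.2 123.9] 127.6
   100 124 [642.9   8.6 122.8] 131.0
   120 155 [643.6  -4.4 120.8] 131.1
 foot ((619.9222412109375, 113.1873779296875), (90.21794891357422, 299.71783447265625), 13.833478927612305) 11.278016959262686
```

View pics/crop.png

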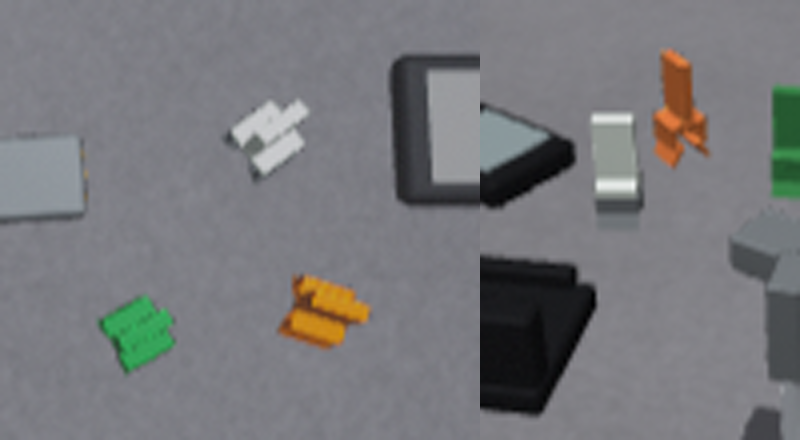

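The close crop confirms the upright white clip, with its plate at about crop (270,120) and both look-alikes clear of it. Next I hover over it and refine with the wrist camera.

```bash
python3 - <<'E'
from h import *
r=np.radians
for k in(0,180):
    for p,y in(([480,-209.5,190],25.5),([622,109,190],13.6)):
        q=bot.ik(p,down(r(y+k)));print(k,None if q is None else np.round(q,2))
q0=bot.read_state()["joint_positions"]
k=min((0,180),key=lambda k:abs((lambda q:q[5] if q is not None else 9)(bot.ik([480,-209.5,190],down(r(25.5+k))))))
bot.move_to([480,-209.5,200],down(r(25.5+k)));bot.move_gripper(40,40)
c=cam("wrist");P=cloud(c);im=c["image"].astype(int);cv2.imwrite("pics/w1.png",c["image"])
m=(P[...,2]>62)&(P[...,2]<82)&(c["depth"]>0)&(abs(P[...,0]-480)<40)&(abs(P[...,1]+209)<40)
t=P[m];print(k,len(t),t.mean(0),np.median(t[:,2]),cv2.minAreaRect(t[:,:2].astype(np.float32)))
m=(P[...,2]>20)&(P[...,2]<36)&(c["depth"]>0)&(abs(P[...,0]-480)<40)&(abs(P[...,1]+209)<40)
t=P[m];print("crown",len(t),t.mean(0),cv2.minAreaRect(t[:,:2].astype(np.float32)))
s=bot.read_state();print(s["clock"],s["ee_pos"],s["ft_force"],s["grip_width"])
E
```

```text
0 [-0.48  0.3   1.67 -0.    1.17 -0.93]
0 [ 0.12  0.53  1.34 -0.    1.27 -0.12]
180 [-0.48  0.3   1.67 -0.    1.17  2.22]
180 None
0 350 [ 478.78927676 -208.34550678   71.2489194 ] 71.57979074984758 ((479.2696228027344, -209.3734130859375), (6.994933605194092, 26.049942016601562), 25.5494441986084)
crown 635 [ 478.52270279 -208.21735173   29.36240068] ((479.0413513183594, -209.50958251953125), (25.929250717163086, 26.248022079467773), 25.984840393066406)
2.1 [ 479.97858269 -209.54169185  199.98366043] [ 0.07827634 -0.57051922  0.55757896] 39.86320398424424
```

View pics/w1.png

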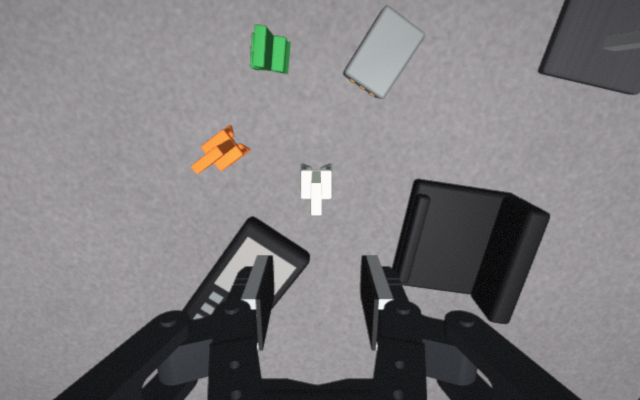

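The wrist view shows the clip at (316,190), aligned with the jaws and with nothing in the fingers' way. Next: grasp, lift, and look at the rod from above.

```bash
python3 - <<'E'
from h import *
r=np.radians;q=down(r(25.6))
bot.servo_line([479.2,-209.4,54],attitude=q,speed=120)
bot.move_gripper(0,60);s=bot.read_state();print(s["grip_width"],s["grip_force"],s["ee_pos"],s["clock"])
bot.servo_line([479.2,-209.4,240],speed=150)
s=bot.read_state();print(s["grip_width"],s["grip_force"],s["ft_force"])
bot.move_to([620,108,240],down(r(13.6)))
bot.dwell(.3);s=bot.read_state();print(s["clock"],s["ee_pos"],s["ft_force"])
c=cam("wrist");P=cloud(c);cv2.imwrite("pics/w2.png",c["image"]);np.savez("w2.npz",**{k:c[k] for k in("image","depth","M","f","cx","cy")})
ax=np.array([-.2353,.972]);S=(P[...,:2]-[622,111])@ax;X=(P[...,:2]-[622,111])@[ax[1],-ax[0]]
m=(c["depth"]>0)&(P[...,2]>110)&(P[...,2]<140)&(abs(X)<14)
for a in range(-100,100,20):
    k=m&(S>a)&(S<a+20)
    if k.sum()>5:
        h=P[k];t=X[k];print(a,k.sum(),"zmax",np.percentile(h[:,2],97).round(1),"X",np.percentile(t,[2,50,98]).round(1),"Xtop",t[h[:,2]>np.percentile(h[:,2],70)].mean().round(1))
E
```

```text
7.174108190186878 59.675095081329346 [ 479.39331199 -209.48114286   54.34776047] 3.85
7.429507710328876 59.18619096279144 [-0.42305924  0.60284093 -0.47059571]
6.85 [620.04488575 107.3748724  240.11767589] [ 0.08278825 -1.04228991 -0.70970874]
-40 120 zmax 126.0 X [-5.8 -2.   4.4] Xtop -0.3
-20 402 zmax 126.1 X [-5.8  0.1  5.4] Xtop -0.2
0 429 zmax 126.1 X [-5.7 -0.6  5.3] Xtop -0.4
20 458 zmax 126.1 X [-5.6  0.   5.1] Xtop -0.4
40 522 zmax 126.3 X [-6.2 -0.   5.6] Xtop -0.2
60 559 zmax 126.4 X [-6.1 -0.1  5.4] Xtop -0.2
80 591 zmax 126.4 X [-6.  -0.2  5.1] Xtop -0.0
```

View pics/w2.png

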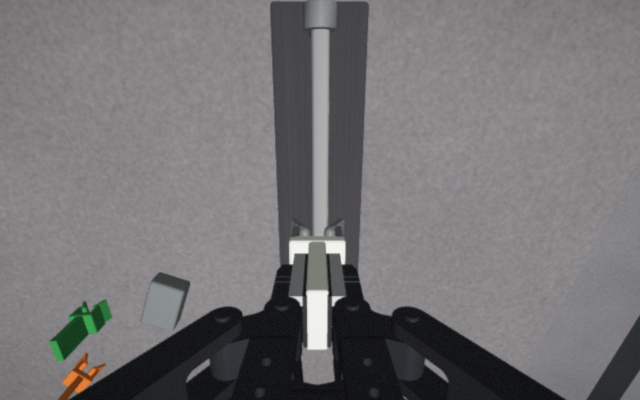

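The clip hangs straight in the jaws at (317,270) and the rod runs up to the cap at (320,15), so they are aligned. The rod top measures about 127 mm. Next I feel for it.

```bash
python3 - <<'E'
from h import *
q=down(np.radians(13.6));x,y=621.8,111.0
def st(t):
    s=bot.read_state();print(t,round(s["clock"],2),np.round(s["ee_pos"],2),np.round(s["ft_force"],2),round(s["grip_width"],2));return s
bot.servo_line([x,y,180],attitude=q,speed=80);bot.dwell(.3);b=st("base")["ft_force"]
print(bot.servo_line([x,y,160],speed=8,until_force=4));z=st("feel")["ee_pos"][2]
zc=z
for i in range(12):
    zc-=1;h=bot.servo_line([x,y,zc],speed=6,until_force=10);s=st(h)
    f=s["ft_force"][2]-b[2]
    if f>14.5 or (zc<z-6 and f>12): break
E
```

```text
base 8.1 [621.88 111.01 180.31] [ 0.39  0.53 -0.6 ] 6.96
True
feel 9.53 [621.71 111.   168.67] [-0.13  0.34  4.22] 7.37
False 9.78 [622.  111.  168.4] [-1.33 -0.38  5.68] 7.57
False 10.1 [622.18 111.04 167.54] [-1.27  0.14  6.06] 7.09
False 10.42 [622.02 111.02 166.11] [ 0.61 -0.47  4.37] 7.14
False 10.73 [621.73 110.99 164.4 ] [0.43 0.76 2.01] 7.57
False 11.05 [621.65 110.97 163.31] [-0.19 -0.5  -0.13] 7.48
False 11.37 [621.7  110.99 162.42] [ 0.22 -0.6  -0.1 ] 7.21
False 11.68 [621.73 110.99 161.47] [-0.64 -0.44 -0.75] 7.12
False 12.0 [621.73 111.   160.5 ] [-0.37 -0.21 -2.8 ] 6.99
False 12.32 [621.74 111.   159.5 ] [ 0.22  0.72 -2.32] 7.2
False 12.63 [621.74 110.97 158.48] [ 0.58 -0.38 -3.15] 7.34
False 12.95 [621.73 111.   157.53] [ 0.12  0.6  -2.5 ] 7.35
False 13.27 [621.88 111.   157.07] [-1.84 -1.51  3.51] 7.24
```

The lips have passed and the force is just rising on the crown. I'll seat it.

```bash
python3 - <<'E'
from h import *
x,y=621.8,111.0
z=157.07
zc=156.67
for i in range(8):
    zc-=.5;h=bot.servo_line([x,y,zc],speed=4,until_force=7);s=bot.read_state();f=s["ft_force"][2]
    print(h,round(s["clock"],2),np.round(s["ee_pos"],2),np.round(s["ft_force"],1),round(s["grip_width"],2))
    if f>11.5 or h: break
bot.dwell(.3);s=bot.read_state();print(np.round(s["ee_pos"],2),np.round(s["ft_force"],1))
c=cam("scene");a=c["image"][190:310,290:480];cv2.imwrite("pics/s2.png",cv2.resize(a,None,fx=4,fy=4,interpolation=2))
E
```

```text
True 13.47 [621.85 111.02 157.05] [-1.7  0.3  5. ] 7.25
[621.86 111.01 157.05] [-1.4 -1.   4.4]
```

View pics/s2.png

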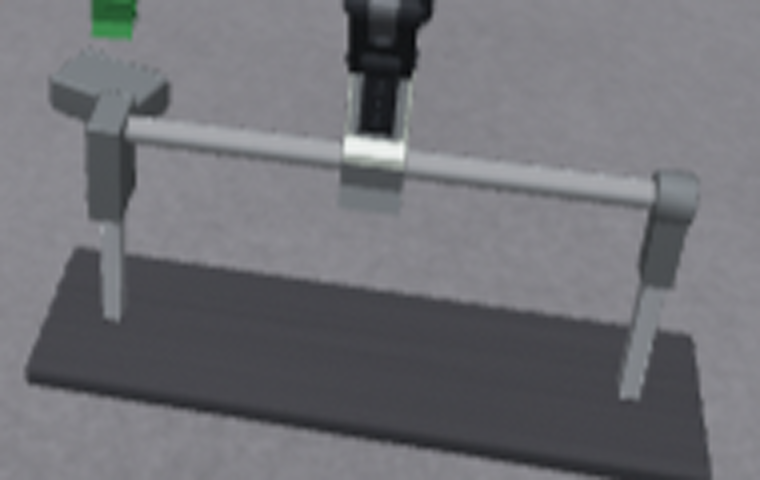

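The clip is over the rod with its crown down on it, at crop (375,150); the block is at crop (110,160). One firm press to confirm seating, then slide.

```bash
python3 - <<'E'
from h import *
p0=np.array([621.8,111.0]);d=np.array([.2353,-.972]);d/=np.linalg.norm(d)
def st(t):
    s=bot.read_state();print(t,round(s["clock"],2),np.round(s["ee_pos"],2),np.round(s["ft_force"],1),"along",round(float((s["ee_pos"][:2]-p0)@d),2),round(s["grip_width"],2));return s
st(bot.servo_line([*p0,154.5],speed=4,until_force=7))
bot.dwell(.2);z=st("pressed")["ee_pos"][2]
bot.servo_line([*p0,157.1],speed=4);bot.dwell(.2);st("relaxed")
h=bot.servo_line([*(p0+d*82),157.1],speed=40,until_force=12);st(h)
if not h:
    h=bot.servo_line([*(p0+d*108),157.1],speed=10,until_force=7);st(h)
    bot.dwell(.3);st("")
E
```

```text
True 14.11 [621.87 111.01 157.06] [-1.4 -0.3  4.8] along 0.01 7.45
pressed 14.31 [621.87 111.01 157.03] [-0.5 -0.4  5.4] along 0.01 7.62
relaxed 14.85 [621.84 111.01 157.09] [0.1 0.5 1.5] along 0.0 7.22
False 17.05 [641.1   31.33 157.1 ] [0.3 2.1 2. ] along 81.97 7.42
True 18.42 [643.93  19.63 157.07] [-1.   2.   4.5] along 94.01 7.16
 18.72 [643.93  19.67 157.04] [-0.9  0.9  5.9] along 93.98 7.21
```

```bash
python3 - <<'E'
from h import *
p0=np.array([621.8,111.0]);d=np.array([.2353,-.972]);d/=np.linalg.norm(d)
def st(t):
    s=bot.read_state();print(t,round(s["clock"],2),np.round(s["ee_pos"],2),np.round(s["ft_force"],1),"along",round(float((s["ee_pos"][:2]-p0)@d),2));return s
for a in np.arange(95,103,1.):
    h=bot.servo_line([*(p0+d*a),157.1],speed=5,until_force=9);s=st(h);bot.dwell(.15);s=st(" ")
    if h or -np.dot(s["ft_force"][:2],d)>9: break
c=cam("scene");cv2.imwrite("pics/s3.png",cv2.resize(c["image"][190:270,290:390],None,fx=6,fy=6,interpolation=2))
E
```

```text
False 19.14 [644.02  19.49 157.09] [-2.1  7.2  4.2] along 94.17
  19.29 [644.01  19.47 157.09] [-2.3  7.5  4. ] along 94.18
False 19.64 [644.05  19.32 157.11] [-4.8 12.7  4.9] along 94.34
  19.79 [644.07  19.31 157.12] [-4.4 12.6  5.6] along 94.35
```

View pics/s3.png

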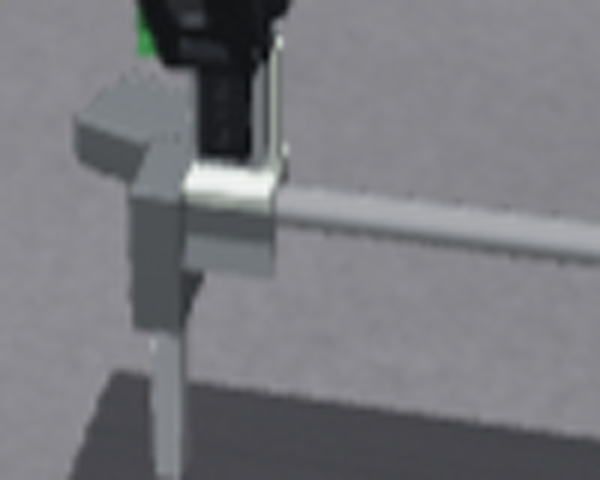

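The crown is hard up against the block at crop (183,190), confirmed by the 13 N stop. Ease off, release and retreat.

```bash
python3 - <<'E'
from h import *
p0=np.array([621.8,111.0]);d=np.array([.2353,-.972]);d/=np.linalg.norm(d)
bot.servo_line([*(p0+d*94.7),157.1],speed=5);bot.dwell(.2)
bot.move_gripper(40);s=bot.read_state();print(s["grip_width"],np.round(s["ft_force"],1))
e=s["ee_pos"];bot.servo_line([e[0],e[1],300],speed=100)
bot.dwell(.3);bot.move_to([520,20,330],down(np.radians(13.6)));bot.dwell(.5)
for n in("scene","top"):
    c=cam(n)
    if n=="scene": A=cv2.resize(c["image"][190:270,290:390],None,fx=4,fy=4,interpolation=2)
    P=cloud(c);Q=(P[...,:2]-p0);S=Q@d;X=Q@[-d[1],d[0]]
    m=(c["depth"]>0)&(c["image"].min(2)>150)&(S>60)&(S<125)&(abs(X)<25)&(P[...,2]>100);t=P[m&(P[...,2]>160)]
    print(n,m.sum(),"S",np.percentile(S[m],[2,98]).round(1),"X plate",np.median(X[m&(P[...,2]>160)]).round(1),"ztop",P[m][:,2].max().round(1))
c=cam("top");B=cv2.resize(c["image"][110:190,215:315],None,fx=4,fy=4,interpolation=2)
cv2.imwrite("pics/end.png",np.hstack([A,B]));print(bot.read_state()["clock"])
E
```

```text
39.76209799613176 [-0.1 -0.5  0.9]
scene 197 S [ 61.8 105.2] X plate 3.3 ztop 176.8
top 133 S [ 87.8 120.4] X plate -0.8 ztop 177.2
23.9667
```

View pics/end.png

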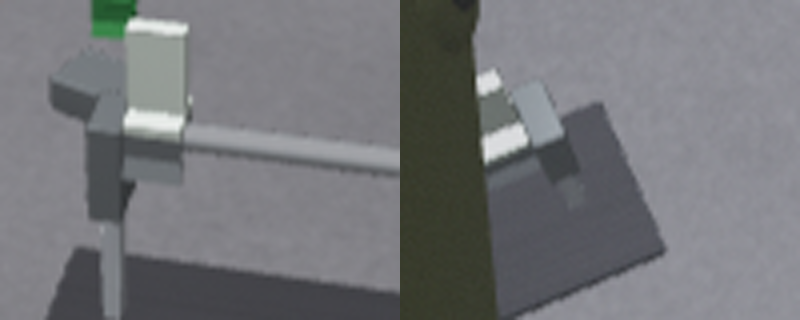

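The clip stands upright, seated and touching the block in both views (left 125,120; right 525,130). The plate top is at 177 mm, which fits a rod axis of about 121–122 mm.

```bash
python3 -c "
from rig import bot
print(bot.finish_job())"
```

```text
the job is handed in; nothing more can be done
None
```

The white clip is snapped onto the rod, slid up against the square end block and released upright; I handed the job in at about 24 s, and the highest force I read on the rack was about 14 N (limit 20 N).

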